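# Park the wire spool on its arbor flats against the rack stops

## Task

The copper wire spool lies on the two rails of the aluminium rack on the round part of its arbor, so it can still roll. Roll it along the rails, without lifting it off them or pressing or squeezing the spool hard, until the arbor sits on its flats, and have it end up on its flats against the two tall end stops. Leave it resting there, and do not disturb the other things on the bench.

Things in the scene. Friction and masses are not known exactly. Their poses are not given: they have to be found in the camera images.
- rack: Fixed aluminium rack. Origin: centre of its underside, on the bench. x runs along the rails to the two tall dark end stops, y across, z up. Base plate 6 mm thick, 96 mm wide. Rails 10 mm wide, centred at y = +-41 mm, tops 45 mm high. Inner faces of the end stops at x = +115 mm, tops 69 mm high, a low cross bar; low stops at x = -115 mm, tops 51 mm high. Between the rails it is open, 72 mm wide.
- spool: Loose spool fixed on a steel arbor lying across the rails, about 0.6 kg. Origin: its middle, on the axis; z along the axis; x points square out through the flats (straight down when it sits on them). Two round black flanges, 66 mm in diameter, 5 mm thick, 60 mm over both; between them the part-used winding, diameter 44 to 62 mm (unmeasured). A pale stud on each flange lies on the flats' side.
- spool_flat (a point): Point in the plane of the arbor's flats, 8.8 mm from the axis on the spool's +x side, halfway along. The arbor is 22 mm in diameter, 100 mm long, its bare ends 20 mm long, each with one flat 13 mm wide. The point is level with the rail tops when the arbor sits on its flats; while it rolls the axis is 11 mm above the rails.
- rack_stop (a point): Midway between the two end stops' inner faces, level with the rail tops (rack x = +115 mm). The arbor touches the stops when the spool's axis is 11 mm short of it.
- bin: Bystander: green open bin, 150 x 100 x 70 mm high, origin under its centre.
- core: Bystander: dark ring-shaped coil core lying flat, 68 mm outside diameter, 22 mm high, origin under its centre.
- reel: Bystander: empty grey reel standing upright on one flange, 80 mm in diameter, 70 mm high, origin under its centre.
- driver: Bystander: screwdriver lying on the bench, about 200 mm long, handle to its -x side.
Mind the look-alikes: they are no part of the job. Leave any blue look-alike of the spool alone.

How it is judged:
By the outcome, as a careful person would: the job done as asked, in the order asked, and still so for the second after the job is handed in, with the robot touching nothing.
It also fails if it takes over 51 s, if anything falls off the work surface, if the arm or the gripper's body presses on something with over 40 N, if the wrist force passes 120 N, or if a joint passes its speed limit or range.

## Robot

A 6-joint arm with a two-finger parallel gripper is mounted at the origin on the work surface. World frame = base frame: x ahead of the robot, y to its left, z up, the work surface at z = 0. Lengths are in m, angles in rad, forces in N, time in s.
With the tool pointing down it reaches from about 0.3 to 0.95 m from the base axis. Payload 3.1 kg.
Tool frame: the origin (TCP) lies between the finger pads; the fingertips stand 8 mm ahead of it and the grasp point (between the pads) lies 11 mm behind it; z points along the fingers, y is the line along which they close (so a half turn about z gives the same grasp; the last joint's range is limited). The gripper opens to 85 mm and grips with 20 to 120 N. Pads are 22 mm wide; open, the fingers measure 114 mm over their backs; the gripper's body (76 mm by 85 mm) begins 54 mm behind the grasp point. The pads swing forward as they close: fully open they stand 13 mm farther back than shut.
Start: joints at [-1.224, 0.308, 1.634, -0, 1.2, -0.07], TCP at [0.253, -0.572, 0.239] pointing down, gripper open.
Joint ranges: [-3.06, 3.06], [-0.79, 1.96], [0.05, 2.63], [-1.19, 4.34], [0.05, 2.64], [-2.94, 2.94]. Speed limits (rad/s): [2.79, 2.79, 3.14, 3.14, 3.14, 3.14].

## Interface

Orientations are given as a unit quaternion [w, x, y, z].
In Python, from station import read_state, get_image, close_job gives the robot as it stands. The module is installed in compiled form; this text tells all that it offers.
- The arm moves only by the shell command python3 -m creep 'ROWS' [FORCE]. ROWS is JSON, a list of rows, each a list of 7 numbers: the shift along the tool's x, y, z in m, then the turn, a rotation vector about the tool's x, y, z in degrees, then the opening, from 0 (shut) to 1 (fully open). A call has 1 to 5 rows; each row is the pose to reach, as a shift and turn from the pose commanded when the call began, along the tool's axes at that moment; what a row does not reach only later rows make up. A row lasts 1/10 s, in which the tool goes at most 50 mm and 8.59 degrees, less where a joint would pass 70% of its speed; a pose out of reach is approached as far as the arm can. A call with a gripper value outside its range is refused whole. The fingers move at their own pace and stop on an object; FORCE is the grip in N (left out, the last holds). Time passes only in rows, so rows that repeat a pose let the fingers close. It gives the time, the measured TCP pose, the force, the opening and the grip force at its end, in the units of the state.
- read_state(): the state, without advancing time (a new reading comes with each control period).
- get_image(name): name is "side" or "top"; returns a dict with "pixels" (420x560x3 uint8, red, green, blue), "range_z" (420x560 float32, m along the optical axis (not along the pixel's ray), 0 where there is no reading), "mtx" (3x3 intrinsics, pixels), "R" (3x3) and "t" (3): a world point X has camera coordinates R X + t. Camera axes: x right, y down, z forward; pixel columns grow to the right and rows downward; lengths in m; the calibration is good to about 2 mm. A picture is of the moment at which its call begins.
- close_job(): hands the job in; it is judged then, once.
The state is a dict: "time_s": time; "qpos": joint angles; "dq": joint speeds; "tau": joint torques, N m; "ee_pos": TCP position; "tool_rot": TCP orientation; "ft_force": force on the tool from outside, world axes, zero at the start; "wrist_torque": the same for the moment, N m; "finger_gap": opening from 0.0 (shut) to 1.0 (fully open); "finger_force": force on a finger pad.
Only numpy, scipy, OpenCV 4.12 (cv2) and the standard library are available. Lean on these libraries where they do the work, as an engineer would, in place of code of your own. Each camera call takes 0.05 s, during which the arm holds its last target. There are 200 camera calls.

## Working session

There is one attempt and no reset: what is moved stays moved. The work goes in short steps, Python scripts to look and compute and a shell command to move; the robot and the scene stay as the last step left them, time stands still between calls to the robot, and variables do not carry over. Pictures are saved under pics/ and viewed, at most 10 in all, crops included, and the job is handed in when it is done.

```bash
mkdir -p pics; cat > h.py <<'E'
import numpy as np, cv2, pickle
from station import read_state, get_image
def snap(n,f):
    d=get_image(n); cv2.imwrite(f'pics/{f}.png',d['pixels'][:,:,::-1]); pickle.dump(d,open(f'{f}.pkl','wb')); return d
def pts(d):
    z=d['range_z']; v,u=np.mgrid[:z.shape[0],:z.shape[1]]; K=d['mtx']
    P=np.stack([(u-K[0,2])/K[0,0]*z,(v-K[1,2])/K[1,1]*z,z],-1)
    return (P-d['t'])@d['R']
E
python3 - <<'E'
from h import *
for n in('side','top'):
    d=snap(n,n+'0'); print(n,-d['R'].T@d['t'],d['R'].round(3).tolist(),d['mtx'][0,0])
print(read_state())
E
```

```text
side [0.37863085 0.64421803 0.88182884] [[-0.969, -0.248, -0.019], [-0.176, 0.738, -0.651], [0.176, -0.627, -0.759]] 382.4186908388113
top [ 0.48081829 -0.02931561  1.2376399 ] [[0.01, -1.0, -0.003], [-0.997, -0.01, -0.074], [0.074, 0.004, -0.997]] 490.7199630488566
{'time_s': 0.1, 'qpos': array([-1.22367164e+00,  3.08960389e-01,  1.63507841e+00, -9.93958021e-06,
        1.19966367e+00, -6.97308415e-02]), 'dq': array([ 0.00017914, -0.00038848, -0.00151402, -0.00049296,  0.00133754,
       -0.00086396]), 'tau': array([-1.01852140e-03, -4.16407192e+01, -2.77644718e+01, -1.27706780e-04,
        3.98828110e-03, -1.45140646e-07]), 'ee_pos': array([ 0.25276022, -0.5708106 ,  0.23812631]), 'tool_rot': array([-1.04413784e-03,  9.78356535e-01,  2.06923602e-01, -1.50428944e-04]), 'ft_force': array([0.07531156, 0.76776734, 0.19351374]), 'wrist_torque': array([ 0.02934463, -0.01820227, -0.03184546]), 'finger_force': 0.0, 'finger_gap': 0.9993010002261055}
```

View pics/top0.png

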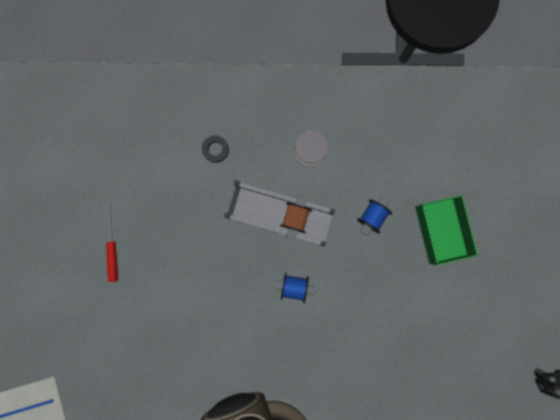

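View pics/side0.png

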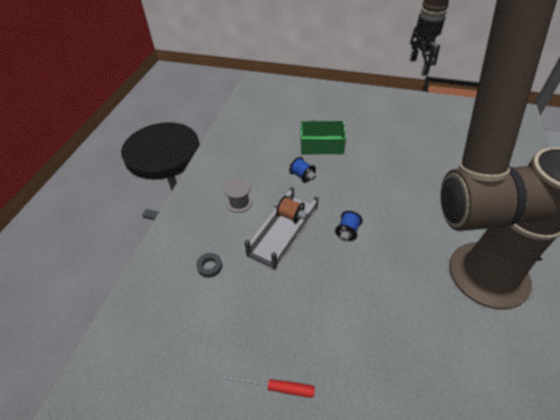

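Top view: the rack is at about (280,213), with the tall dark stops on its left at (237,184) and (228,215). Three spool-like things: copper/brown at (296,217) lying on the rack, and blue ones at (375,216) and (295,288). The copper one on the rails fits the description. I'll confirm it in an enlarged crop and measure.

```bash
python3 - <<'E'
from h import *
T=pickle.load(open('top0.pkl','rb'));S=pickle.load(open('side0.pkl','rb'))
a=cv2.resize(T['pixels'][170:255,215:345],None,fx=5,fy=5,interpolation=cv2.INTER_CUBIC)[:,:,::-1]
b=cv2.resize(S['pixels'][180:275,235:330],None,fx=6,fy=6,interpolation=cv2.INTER_CUBIC)[:,:,::-1]
cv2.imwrite('pics/c1.png',a);cv2.imwrite('pics/c2.png',b)
P=pts(T); hsv=cv2.cvtColor(T['pixels'],cv2.COLOR_RGB2HSV)
R=np.zeros(P.shape[:2],bool);R[170:255,215:345]=1
z=P[...,2]
m=R&(z>.03)&(z<.15)
def rect(m):
    q=P[m]; return cv2.minAreaRect(q[:,:2].astype(np.float32)), np.percentile(q[:,2],[5,50,95]),len(q)
print('rails+',rect(R&(z>.038)&(z<.05)))
print('stop',rect(R&(z>.055)&(z<.08)&(np.mgrid[:420,:560][1]<245)))
h=(hsv[...,0]<15)&(hsv[...,1]>110)&R
print('copper',rect(h)); q=P[h]; print(q.max(0))
print('spool',rect(R&(z>.055)&(np.mgrid[:420,:560][1]>260)))
v,u=np.where(R&(z>.055));print(len(u))
PS=pts(S);hs=cv2.cvtColor(S['pixels'],cv2.COLOR_RGB2HSV);Rs=np.zeros(P.shape[:2],bool);Rs[180:275,235:330]=1
q=PS[Rs&(hs[...,0]<15)&(hs[...,1]>110)];print('side copper',q.min(0),q.max(0),q.mean(0))
E
```

```text
rails+ (((0.5615693926811218, -0.012750163674354553), (0.2521888017654419, 0.09350491315126419), 74.32737731933594), array([0.04022075, 0.04421169, 0.04840285]), 741)
stop (((0.5948585867881775, 0.10438695549964905), (0.012284407392144203, 0.09373503178358078), 74.03851318359375), array([0.05770633, 0.06825645, 0.0721561 ]), 59)
copper (((0.5278825163841248, -0.04326789826154709), (0.04851740598678589, 0.09817487001419067), 73.91307067871094), array([0.0689074 , 0.07907667, 0.08485679]), 444)
[ 0.5816096 -0.0221967  1.2376399]
spool (((0.5552849173545837, -0.05606668442487717), (0.08201871812343597, 0.1393771916627884), 41.970645904541016), array([0.06003511, 0.07721446, 0.08783584]), 764)
834
side copper [ 0.37863085 -0.11975122  0.02318535] [0.57905021 0.64421803 0.88182884] [ 0.55104792 -0.03237389  0.08420808]
```

View pics/c1.png

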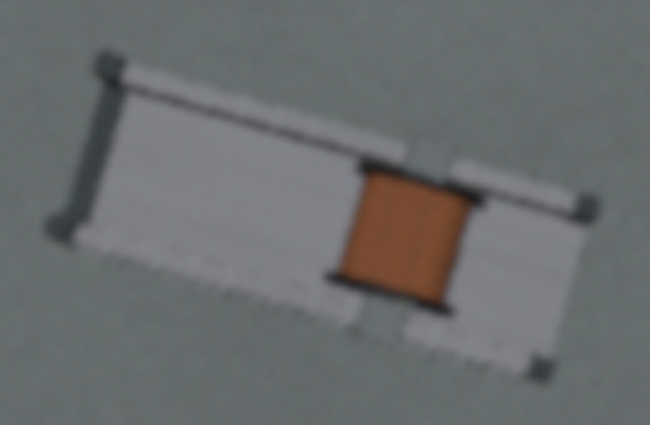

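View pics/c2.png

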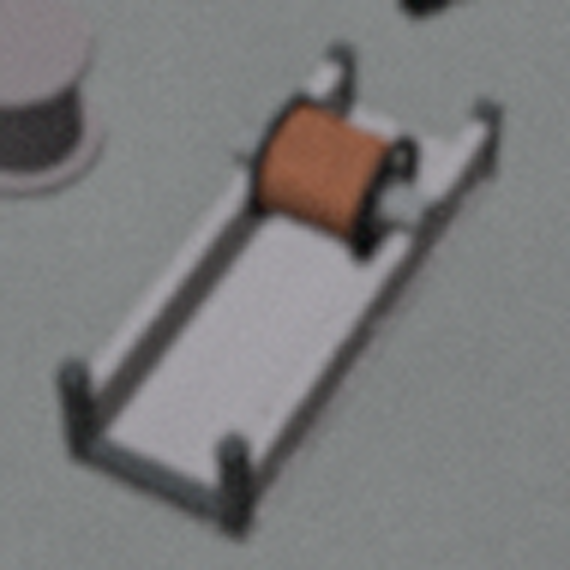

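Confirmed: the copper spool is on the rack rails, with the arbor ends at crop-1 (430,160) and (380,318). Side crop: a pale-centred spot on the near flange at (403,155), above and behind the arbor end at (410,210), looks like the stud. Next: poses in the rack frame.

```bash
cat >> h.py <<'E'
def ray(d,u,v):
    c=-d['R'].T@d['t']; r=d['R'].T@np.linalg.solve(d['mtx'],[u,v,1.]); return c,r
def onz(d,u,v,z):
    c,r=ray(d,u,v); return c+r*(z-c[2])/r[2]
E
python3 - <<'E'
from h import *
T=pickle.load(open('top0.pkl','rb'));S=pickle.load(open('side0.pkl','rb'))
c=lambda x,y:(215+(x+.5)/5-.5,170+(y+.5)/5-.5)
s=lambda x,y:(235+(x+.5)/6-.5,180+(y+.5)/6-.5)
t1,t2=[onz(T,*c(*p),.069) for p in((110,65),(62,228))]
l1,l2=[onz(T,*c(*p),.051) for p in((587,208),(541,370))]
mt=(t1+t2)/2;ml=(l1+l2)/2;dx=(mt-ml)[:2];L=np.linalg.norm(dx);ex=dx/L;ey=np.array([-ex[1],ex[0]])
print('tall',t1,t2,'low',l1,l2,'L',L,'yaw',np.degrees(np.arctan2(*ex[::-1])),'w',np.linalg.norm(t1-t2),np.linalg.norm(l1-l2))
o=(mt+ml)[:2]/2; print('o',o)
def rk(p): return np.array([(p[:2]-o)@ex,(p[:2]-o)@ey,p[2]])
for p in((430,160),(380,318)): print('arbor',rk(onz(T,*c(*p),.067)))
for p in((475,200),(362,165),(445,310),(332,275)): print('fl',rk(onz(T,*c(*p),.056)))
# side
for p in((72,368),(233,440)): print('side tall',rk(onz(S,*s(*p),.069)))
for p in((340,50),(488,105)): print('side low',rk(onz(S,*s(*p),.051)))
def ony(u,v,y):
    cc,r=ray(S,u,v); a=(cc[:2]-o)@ey;b=r[:2]@ey; return rk(cc+r*(y-a)/b)
print('stud',ony(*s(403,155),.032)); print('arbor end',ony(*s(425,212),.05)); print('flange low/top',ony(*s(362,248),.03),ony(*s(405,135),.03))
json=__import__('json');json.dump(dict(o=o.tolist(),ex=ex.tolist()),open('rack.json','w'))
st=read_state()
E
```

```text
tall [0.63163127 0.09244672 0.069     ] [0.55306497 0.11399806 0.069     ] low [ 0.5664396  -0.13816993  0.051     ] [ 0.48787267 -0.11623913  0.051     ] L 0.23947141704298247 yaw 74.20282303384369 w 0.08146855199168894 0.08157035131499982
o [ 0.55975213 -0.01199107]
arbor [-0.04002365 -0.04024647  0.067     ]
arbor [-0.03831692  0.03907074  0.067     ]
fl [-0.06631304 -0.02879952  0.056     ]
fl [-0.00918192 -0.02970241  0.056     ]
fl [-0.06724896  0.02625566  0.056     ]
fl [-0.0103051   0.02542215  0.056     ]
side tall [ 0.12032778 -0.04020065  0.069     ]
side tall [0.11827048 0.04099691 0.069     ]
side low [-0.12148686 -0.04076698  0.051     ]
side low [-0.12404358  0.04120211  0.051     ]
stud [-0.05154153  0.032       0.08031252]
arbor end [-0.04054877  0.05        0.06090584]
flange low/top [-0.01609237  0.03        0.04847466] [-0.05690111  0.03        0.08795706]
```

```bash
cat >> h.py <<'E'
import json
from scipy.spatial.transform import Rotation as Ro
_r=json.load(open('rack.json'));o=np.array(_r['o']);ex=np.array(_r['ex']);ey=np.array([-ex[1],ex[0]])
def rk(p): return np.array([(p[:2]-o)@ex,(p[:2]-o)@ey,p[2]])
def togo(x,y,z):
    "tool-axis shift and turn to reach rack-frame point with tool x along rack x, pointing down"
    s=read_state(); q=s['tool_rot']; A=Ro.from_quat([q[1],q[2],q[3],q[0]])
    B=Ro.from_matrix(np.array([[*ex,0],[*-ey,0],[0,0,-1]]).T)
    w=np.array([*(o+ex*x+ey*y),z])-s['ee_pos']
    print('t',round(s['time_s'],2),'rack tcp',rk(s['ee_pos']).round(4),'shift',A.inv().apply(w).round(4),'turn',(A.inv()*B).as_rotvec(degrees=True).round(2),'F',s['ft_force'].round(2))
E
python3 -c "
from h import *
togo(-.039,0,.238)"
python3 -m creep '[[0.482,-0.357,0,0,0,-50,0],[0.482,-0.357,0,0,0,-50,0],[0.482,-0.357,0,0,0,-50,0],[0.482,-0.357,0,0,0,-50,0],[0.482,-0.357,0,0,0,-50,0]]' 20
python3 -c "
from h import *
togo(-.039,0,.2)"
```

```text
t 0.1 rack tcp [-0.6213  0.1433  0.2381] shift [ 0.4821 -0.3567  0.0009] turn [ -0.11  -0.06 -50.32] F [0.08 0.77 0.19]
time_s: 0.6
ee_pos: [0.3768, -0.3521, 0.2388]
tool_rot: [-0.0, 0.833, 0.553, 0.0]
ft_force: [0.5, -0.5, 0.1]
finger_gap: 0.139
finger_force: 0.0
t 0.6 rack tcp [-0.3771  0.0835  0.2388] shift [0.3457 0.0415 0.0389] turn [-0.03 -0.03 -7.03] F [ 0.55 -0.51  0.13]
```

```bash

python3 -m creep '[[0.345,0.042,0,0,0,-7.2,0],[0.345,0.042,0,0,0,-7.2,0],[0.345,0.042,0,0,0,-7.2,0],[0.345,0.042,0,0,0,-7.2,0],[0.345,0.042,0,0,0,-7.2,0]]'
python3 -c "
from h import *
togo(-.039,0,.2)"
```

```text
time_s: 1.1
ee_pos: [0.5021, -0.1358, 0.239]
tool_rot: [-0.0, 0.798, 0.602, -0.0]
ft_force: [0.4, -1.1, -0.2]
finger_gap: 0.001
finger_force: 0.0
t 1.1 rack tcp [-0.1348  0.0217  0.239 ] shift [0.0959 0.0215 0.039 ] turn [-0.02  0.   -0.15] F [ 0.35 -1.15 -0.19]
```

```bash

python3 -m creep '[[0.04,0.0215,0.03,0,0,0,0],[0.086,0.0215,0.08,0,0,0,0],[0.086,0.0215,0.129,0,0,0,0],[0.086,0.0215,0.129,0,0,0,0],[0.086,0.0215,0.129,0,0,0,0]]'
python3 -c "
from h import *
togo(-.049,0,.1)
for n in('side','top'): snap(n,n+'1')
b=cv2.imread('pics/side1.png')[150:280,200:350]; cv2.imwrite('pics/c3.png',cv2.resize(b,None,fx=4,fy=4,interpolation=cv2.INTER_CUBIC))"
```

```text
time_s: 1.6
ee_pos: [0.5424, -0.0594, 0.106]
tool_rot: [-0.003, 0.798, 0.603, -0.003]
ft_force: [-1.6, -0.1, 0.3]
finger_gap: -0.003
finger_force: 0.0
t 1.6 rack tcp [-0.0503  0.0038  0.106 ] shift [0.0013 0.0038 0.006 ] turn [-0.53  0.05 -0.05] F [-1.55 -0.14  0.3 ]
```

View pics/c3.png

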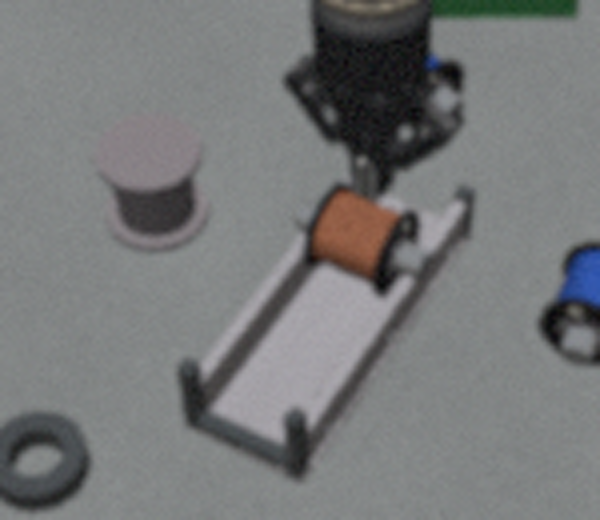

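The shut fingers hang just above the winding at crop (368,180), and nothing else has been touched. Now I'll lower until light contact.

```bash

python3 -m creep '[[0,0.003,0.004,0,0,0,0],[0,0.003,0.008,0,0,0,0],[0,0.003,0.010,0,0,0,0],[0,0.003,0.010,0,0,0,0]]'
python3 -m creep '[[0,0,0.002,0,0,0,0],[0,0,0.002,0,0,0,0]]'
python3 -m creep '[[0,0,0.002,0,0,0,0],[0,0,0.002,0,0,0,0]]'
```

```text
time_s: 2.1
ee_pos: [0.549, -0.0622, 0.1006]
tool_rot: [0.0, 0.799, 0.602, 0.0]
ft_force: [0.2, 0.4, 0.4]
finger_gap: 0.001
finger_force: 0.0
time_s: 2.3
ee_pos: [0.5488, -0.0619, 0.0982]
tool_rot: [-0.0, 0.798, 0.602, -0.0]
ft_force: [0.1, 1.1, -0.9]
finger_gap: -0.001
finger_force: 0.0
time_s: 2.5
ee_pos: [0.5488, -0.0618, 0.096]
tool_rot: [-0.0, 0.798, 0.602, -0.0]
ft_force: [0.1, 0.2, 0.9]
finger_gap: -0.002
finger_force: 0.0
```

```bash

python3 -m creep '[[0,0,0.002,0,0,0,0],[0,0,0.002,0,0,0,0]]' | egrep 'pos|force'
python3 -m creep '[[0,0,0.001,0,0,0,0],[0,0,0.001,0,0,0,0]]'| egrep 'pos|force'
python3 -m creep '[[0,0,0.001,0,0,0,0],[0,0,0.001,0,0,0,0]]'| egrep 'pos|force'
```

```text
ee_pos: [0.5488, -0.0618, 0.094]
ft_force: [-0.3, 0.2, 0.0]
finger_force: 0.0
ee_pos: [0.5489, -0.0618, 0.0931]
ft_force: [0.1, -0.0, 0.7]
finger_force: 0.0
ee_pos: [0.5489, -0.0618, 0.0922]
ft_force: [-0.9, 0.0, 0.5]
finger_force: 0.0
```

```bash

for i in 1; do
python3 -m creep '[[0,0,0.001,0,0,0,0],[0,0,0.001,0,0,0,0]]' | egrep 'pos|ft_force'
python3 -m creep '[[0,0,0.001,0,0,0,0],[0,0,0.001,0,0,0,0]]'| egrep 'pos|ft_force'
done; python3 -c "
from h import *
togo(-.049,0,.09)"
```

```text
ee_pos: [0.5489, -0.0618, 0.0911]
ft_force: [-0.8, -0.2, 0.4]
ee_pos: [0.5491, -0.0619, 0.0907]
ft_force: [-1.4, 0.4, 2.8]
t 3.5 rack tcp [-0.0509 -0.0033  0.0907] shift [ 0.0019 -0.0033  0.0007] turn [ 0.    0.   -0.15] F [-1.42  0.4   2.81]
```

Contact at TCP z ≈ 0.091, giving a winding radius of about 26.7 mm. First rolling stroke.

```bash

python3 -m creep '[[0.004,0,0.0005,0,0,0,0],[0.010,0,0.0005,0,0,0,0],[0.016,0,0.0005,0,0,0,0],[0.022,0,0.0005,0,0,0,0],[0.026,0,0.0005,0,0,0,0]]' | egrep 'pos|ft_force'
python3 -c "
from h import *
togo(-.049,0,.09)
for n in('side','top'): snap(n,n+'2')
a=cv2.imread('pics/side2.png')[180:275,235:330]; b=cv2.imread('pics/top2.png')[170:255,215:345]
cv2.imwrite('pics/c4.png',np.hstack([cv2.resize(a,(400,400),interpolation=cv2.INTER_CUBIC),cv2.resize(b,(400,400),interpolation=cv2.INTER_CUBIC)]))"
```

```text
ee_pos: [0.5563, -0.0362, 0.0906]
ft_force: [-2.1, 0.7, 4.6]
t 4.0 rack tcp [-0.0243 -0.0033  0.0906] shift [-0.0247 -0.0033  0.0006] turn [-0.   -0.02 -0.14] F [-2.1   0.74  4.58]
```

View pics/c4.png

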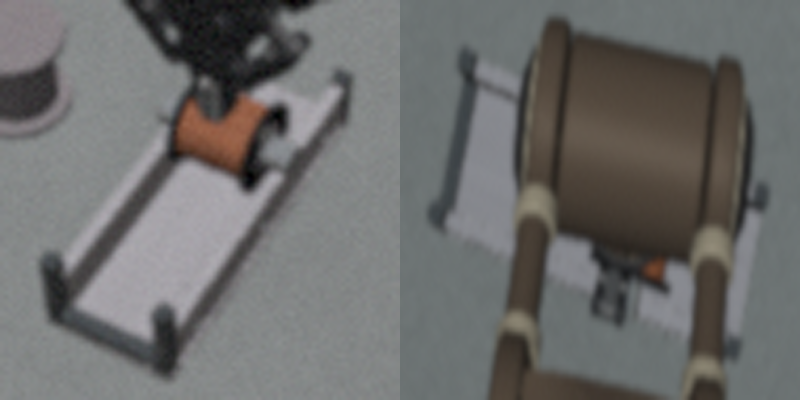

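The fingers press the top of the winding at side (212,95). The spool appears to have moved slightly. I'll measure the shift from the lower edge of the copper mask.

```bash
cat >> h.py <<'E'
def proj(d,x,y,z):
    p=d['R']@np.array([*(o+ex*x+ey*y),z])+d['t']; q=d['mtx']@p; return q[:2]/q[2]
def cop(d):
    h=cv2.cvtColor(d['pixels'],cv2.COLOR_RGB2HSV); m=((h[...,0]<15)&(h[...,1]>100)).astype(np.uint8); m[:170]=0;m[290:]=0;m[:,:230]=0;m[:,335:]=0
    return m
def edge(d):
    "signed distance along rack-x image direction of the copper front edge"
    g=proj(d,.05,0,.056)-proj(d,-.05,0,.056); k=np.linalg.norm(g)/100; g/=np.linalg.norm(g)
    m=cop(d); v,u=np.where(m); return np.percentile(u*g[0]+v*g[1],97)/k, m.sum()
E
python3 -c "
from h import *
e0=edge(pickle.load(open('side0.pkl','rb')))
e2=edge(pickle.load(open('side2.pkl','rb')))
print(e0,e2,edge(pickle.load(open('side1.pkl','rb'))),'mm moved',e2[0]-e0[0])"
```

```text
(np.float64(11.55479193243719), np.uint64(301)) (np.float64(20.21720953387467), np.uint64(233)) (np.float64(11.546501703239079), np.uint64(305)) mm moved 8.662417601437479
```

It moved about 8 mm, which matches pure rolling. Repeating strokes.

```bash

python3 -m creep '[[0,0,-0.01,0,0,0,0],[-0.018,-0.0033,-0.01,0,0,0,0],[-0.018,-0.0033,-0.003,0,0,0,0],[-0.018,-0.0033,-0.001,0,0,0,0],[-0.018,-0.0033,0,0,0,0,0]]' | egrep 'pos|ft_force'
python3 -m creep '[[0.004,0,0,0,0,0,0],[0.010,0,0,0,0,0,0],[0.016,0,0,0,0,0,0],[0.022,0,0,0,0,0,0],[0.028,0,0,0,0,0,0]]' | egrep 'pos|ft_force'
python3 -c "
from h import *
togo(-.049,0,.09)
e0=edge(pickle.load(open('side0.pkl','rb')))
print(edge(snap('side','side3'))[0]-e0[0])"
```

```text
ee_pos: [0.5479, -0.053, 0.0905]
ft_force: [-4.2, 0.6, 12.6]
ee_pos: [0.5556, -0.0254, 0.0903]
ft_force: [-1.0, 1.3, 2.8]
t 5.1 rack tcp [-0.014   0.0003  0.0903] shift [-0.035   0.0004  0.0003] turn [-0.07 -0.03 -0.16] F [-1.03  1.26  2.83]
14.862028822707988
```

```bash

python3 -m creep '[[0,0,-0.01,0,0,0,0],[-0.02,0,-0.01,0,0,0,0],[-0.02,0,-0.006,0,0,0,0],[-0.02,0,-0.003,0,0,0,0],[-0.02,0,-0.001,0,0,0,0]]' | egrep 'pos|ft_force'
python3 -m creep '[[0,0,0.0006,0,0,0,0],[0,0,0.0009,0,0,0,0],[0,0,0.001,0,0,0,0]]' | egrep 'pos|ft_force'
python3 -m creep '[[0.004,0,0,0,0,0,0],[0.010,0,0,0,0,0,0],[0.016,0,0,0,0,0,0],[0.022,0,0,0,0,0,0],[0.028,0,0,0,0,0,0]]' | egrep 'pos|ft_force'
python3 -c "
from h import *
togo(-.049,0,.09)
e0=edge(pickle.load(open('side0.pkl','rb')))
d=snap('side','side4');print(edge(d)[0]-e0[0])
a=cv2.imread('pics/side4.png')[180:275,235:330]; cv2.imwrite('pics/c5.png',cv2.resize(a,(570,570),interpolation=cv2.INTER_CUBIC))"
```

```text
ee_pos: [0.55, -0.0454, 0.0904]
ft_force: [-1.9, -0.6, 11.0]
ee_pos: [0.5501, -0.0451, 0.0906]
ft_force: [-2.6, -0.2, 7.1]
ee_pos: [0.5578, -0.0177, 0.0905]
ft_force: [-2.3, 1.4, 4.5]
t 6.45 rack tcp [-0.0061  0.0003  0.0905] shift [-0.0429  0.0004  0.0005] turn [-0.06 -0.02 -0.14] F [-2.28  1.43  4.47]
23.944589584262566
```

View pics/c5.png

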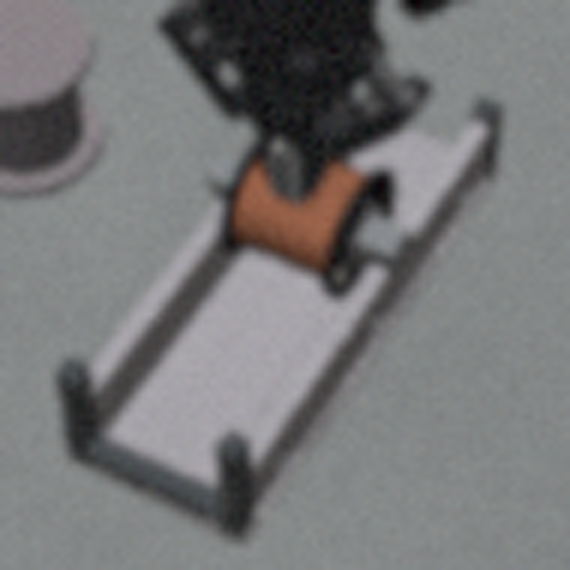

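Stud now at crop (342,278), on the front-lower part of the near flange, as rolling predicts. Next stroke, with a check of the stud angle.

```bash

python3 -c "
from h import *
S=pickle.load(open('side4.pkl','rb'))
def ony(u,v,y):
    c,r=ray(S,u,v); a=(c[:2]-o)@ey;b=r[:2]@ey; return rk(c+r*(y-a)/b)
print(ony(235+342.5/6-.5,180+278.5/6-.5,.032))"
python3 -m creep '[[0,0,-0.01,0,0,0,0],[-0.02,0,-0.01,0,0,0,0],[-0.02,0,-0.007,0,0,0,0],[-0.02,0,-0.004,0,0,0,0],[-0.02,0,-0.003,0,0,0,0]]' | egrep 'pos|ft_force'
python3 -m creep '[[0,0,0.001,0,0,0,0],[0,0,0.002,0,0,0,0],[0,0,0.0025,0,0,0,0],[0,0,0.003,0,0,0,0]]' | egrep 'pos|ft_force'
python3 -m creep '[[0.004,0,0,0,0,0,0],[0.010,0,0,0,0,0,0],[0.016,0,0,0,0,0,0],[0.022,0,0,0,0,0,0],[0.028,0,0,0,0,0,0]]' | egrep 'pos|ft_force'
python3 -c "
from h import *
togo(-.049,0,.09)
e0=edge(pickle.load(open('side0.pkl','rb')))
d=snap('side','side5');print(edge(d)[0]-e0[0])
"
```

```text
[0.00668644 0.032      0.0521492 ]
ee_pos: [0.552, -0.0376, 0.0921]
ft_force: [-0.9, -0.4, 0.0]
ee_pos: [0.5524, -0.0377, 0.0905]
ft_force: [-2.9, 0.6, 8.4]
ee_pos: [0.5601, -0.0104, 0.0906]
ft_force: [-1.1, 1.5, 2.0]
t 7.9 rack tcp [0.0016 0.0001 0.0906] shift [-0.0506  0.0002  0.0005] turn [-0.02 -0.02 -0.15] F [-1.13  1.49  2.05]
31.994383418097797
```

```bash

python3 -m creep '[[0,0,-0.01,0,0,0,0],[-0.014,0,-0.01,0,0,0,0],[-0.014,0,-0.007,0,0,0,0],[-0.014,0,-0.004,0,0,0,0],[-0.014,0,-0.003,0,0,0,0]]' | egrep 'pos|ft_force'
python3 -m creep '[[0,0,0.001,0,0,0,0],[0,0,0.002,0,0,0,0],[0,0,0.0025,0,0,0,0],[0,0,0.003,0,0,0,0]]' | egrep 'pos|ft_force'
python3 -m creep '[[0.004,0,0,0,0,0,0],[0.008,0,0,0,0,0,0],[0.012,0,0,0,0,0,0],[0.014,0,0,0,0,0,0]]' | egrep 'pos|ft_force'
python3 -m creep '[[0,0,-0.01,0,0,0,0],[0,0,-0.02,0,0,0,0],[0,0,-0.03,0,0,0,0],[0,0,-0.03,0,0,0,0]]' | egrep 'pos|ft_force'
python3 -c "
from h import *
togo(-.049,0,.09)
e0=edge(pickle.load(open('side0.pkl','rb')))
d=snap('side','side6');print(edge(d)[0]-e0[0])
a=cv2.imread('pics/side6.png')[180:275,235:330]; cv2.imwrite('pics/c6.png',cv2.resize(a,(570,570),interpolation=cv2.INTER_CUBIC))"
```

```text
ee_pos: [0.5555, -0.0248, 0.0919]
ft_force: [0.4, 0.6, -0.6]
ee_pos: [0.5563, -0.0243, 0.0897]
ft_force: [0.5, -0.3, -0.1]
ee_pos: [0.5603, -0.0104, 0.0899]
ft_force: [1.3, 0.3, -0.4]
ee_pos: [0.5621, -0.0113, 0.1224]
ft_force: [0.8, -0.8, 0.5]
t 9.65 rack tcp [ 0.0013 -0.002   0.1224] shift [-0.0504 -0.002   0.0324] turn [ 0.28 -0.05 -0.16] F [ 0.8  -0.84  0.52]
38.64655633489984
```

View pics/c6.png

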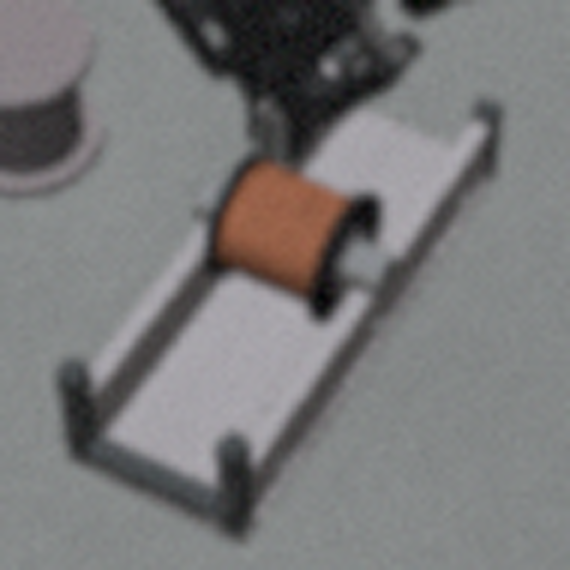

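The spool moved about 38.6 mm, and the last stroke met no resistance. The stud is now hidden below, so the arbor has dropped onto its flats (axis at rack x ≈ 0, arbor end at crop (370,268)). Now I'll go in low behind the winding to slide it to the stops.

```bash

python3 -m creep '[[-0.03,0,0,0,0,0,0],[-0.055,0,0,0,0,0,0],[-0.055,0,0.015,0,0,0,0],[-0.055,0,0.035,0,0,0,0],[-0.055,0,0.055,0,0,0,0]]' | egrep 'pos|ft_force'
python3 -m creep '[[0,0,0.01,0,0,0,0],[0,0,0.013,0,0,0,0],[0,0,0.013,0,0,0,0]]' | egrep 'pos|ft_force'
python3 -c "
from h import *
togo(-.0385,0,.053)
e0=edge(pickle.load(open('side0.pkl','rb')))
d=snap('side','side7');print(edge(d)[0]-e0[0])"
```

```text
ee_pos: [0.5448, -0.0636, 0.0636]
ft_force: [-1.3, 0.2, 0.5]
ee_pos: [0.5447, -0.0634, 0.0512]
ft_force: [0.0, -0.1, 0.6]
t 10.5 rack tcp [-0.0536  0.0005  0.0512] shift [ 0.0151  0.0005 -0.0018] turn [-0.07 -0.   -0.14] F [ 0.02 -0.07  0.61]
38.35564453208509
```

```bash

python3 -m creep '[[0.004,0,0,0,0,0,0],[0.008,0,0,0,0,0,0],[0.012,0,0,0,0,0,0],[0.014,0,0,0,0,0,0],[0.016,0,0,0,0,0,0]]' | egrep 'pos|ft_force'
python3 -m creep '[[0.002,0,0,0,0,0,0],[0.004,0,0,0,0,0,0],[0.006,0,0,0,0,0,0],[0.008,0,0,0,0,0,0],[0.010,0,0,0,0,0,0]]' | egrep 'pos|ft_force'
python3 -c "
from h import *
togo(-.0385,0,.053)
e0=edge(pickle.load(open('side0.pkl','rb')))
d=snap('side','side8');print(edge(d)[0]-e0[0])
a=cv2.imread('pics/side8.png')[180:275,235:330]; cv2.imwrite('pics/c7.png',cv2.resize(a,(570,570),interpolation=cv2.INTER_CUBIC))"
```

```text
ee_pos: [0.5496, -0.0498, 0.0524]
ft_force: [-1.7, -7.0, 2.7]
ee_pos: [0.5522, -0.0405, 0.0524]
ft_force: [-1.2, -5.8, 2.6]
t 11.55 rack tcp [-0.0295 -0.0005  0.0524] shift [-0.009  -0.0005 -0.0005] turn [ 0.05  0.17 -0.07] F [-1.18 -5.78  2.59]
50.00133986345175
```

View pics/c7.png

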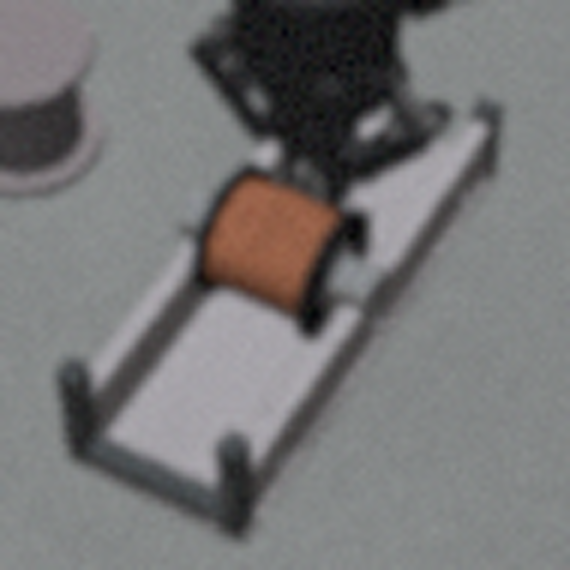

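The fingers push behind the winding at crop (310,180) and the spool has advanced about 12 mm. The force ratio (5.8 N forward, 2.6 N up on the finger) fits rolling round again too, so I'll check the axis height by image registration before going on.

```bash
cat > reg.py <<'E'
from h import *
def win(d,x,z=.056,f=4,n=26):
    c=proj(d,x,.0,z); M=np.float32([[f,0,f*(-c[0]+n/2)],[0,f,f*(-c[1]+n/2)]])
    return cv2.warpAffine(cv2.GaussianBlur(cv2.cvtColor(d['pixels'],cv2.COLOR_RGB2LAB),(0,0),.7),M,(n*f,n*f),flags=cv2.INTER_CUBIC)
def reg(k,x,f=4,n=26):
    A=pickle.load(open('side0.pkl','rb'));B=pickle.load(open(f'side{k}.pkl','rb'))
    m=np.zeros((n*f,n*f),np.uint8); m[int(n*f*.42):,:]=255
    W=np.eye(2,3,dtype=np.float32)
    a,b=[win(q,xx)[:,:,1] for q,xx in((A,-.039),(B,x))]
    # input mask applies to input image
    cc,W=cv2.findTransformECC(a,b,W,cv2.MOTION_TRANSLATION,(3,200,1e-6),m,5)
    J=np.stack([proj(B,x+.001,0,.056)-proj(B,x,0,.056),proj(B,x,0,.057)-proj(B,x,0,.056)],1)
    r=np.linalg.solve(J,W[:,2]/f); print(k,'cc',round(cc,3),'x',round(x*1000+r[0],1),'dz mm',r[1].round(2))
import sys
for k,x in((1,-.039),(2,-.031),(3,-.024),(4,-.0155),(5,-.007),(6,0),(7,0),(8,.011)): reg(k,x)
E
python3 reg.py
```

```text
1 cc 0.995 x -38.9 dz mm -0.19
2 cc 0.962 x -30.9 dz mm 0.04
3 cc 0.989 x -23.1 dz mm -1.33
4 cc 0.99 x -14.2 dz mm -0.19
5 cc 0.992 x -5.7 dz mm -0.79
6 cc 0.936 x 0.0 dz mm -2.35
7 cc 0.993 x 0.1 dz mm -2.27
8 cc 0.991 x 11.4 dz mm -2.3
```

The axis is still 2.3 mm lower than when round (frames 6–8), so it is sliding on its flats. Continuing gently.

```bash

python3 -m creep '[[0.003,0,0,0,0,0,0],[0.006,0,0,0,0,0,0],[0.009,0,0,0,0,0,0],[0.012,0,0,0,0,0,0],[0.015,0,0,0,0,0,0]]' | egrep 'pos|ft_force'
python3 -m creep '[[0.003,0,0,0,0,0,0],[0.006,0,0,0,0,0,0],[0.009,0,0,0,0,0,0],[0.012,0,0,0,0,0,0],[0.015,0,0,0,0,0,0]]' | egrep 'pos|ft_force'
python3 -c "
from h import *
togo(-.0385,0,.053)
snap('side','side9')
from reg import reg
print();reg(9,.041)"|tail -2
```

```text
ee_pos: [0.5563, -0.0261, 0.0524]
ft_force: [-1.3, -6.7, 2.2]
ee_pos: [0.5604, -0.0117, 0.0524]
ft_force: [-0.8, -6.9, 2.9]

9 cc 0.99 x 42.0 dz mm -2.16
```

```bash

python3 -m creep '[[0.003,0,0,0,0,0,0],[0.006,0,0,0,0,0,0],[0.009,0,0,0,0,0,0],[0.012,0,0,0,0,0,0],[0.015,0,0,0,0,0,0]]' | egrep 'pos|ft_force'
python3 -m creep '[[0.003,0,0,0,0,0,0],[0.006,0,0,0,0,0,0],[0.009,0,0,0,0,0,0],[0.012,0,0,0,0,0,0],[0.015,0,0,0,0,0,0]]' | egrep 'pos|ft_force'
python3 -m creep '[[0.003,0,0,0,0,0,0],[0.006,0,0,0,0,0,0],[0.009,0,0,0,0,0,0],[0.012,0,0,0,0,0,0],[0.015,0,0,0,0,0,0]]' | egrep 'pos|ft_force'
python3 -c "
from h import *
togo(-.0385,0,.053)
snap('side','side10')
from reg import reg
print();reg(10,.087)"|sed -n '1p;$p'
```

```text
ee_pos: [0.5644, 0.0027, 0.0524]
ft_force: [-2.2, -5.7, 3.4]
ee_pos: [0.5685, 0.0171, 0.0524]
ft_force: [-1.5, -7.1, 3.9]
ee_pos: [0.5725, 0.0315, 0.0524]
ft_force: [-2.1, -7.7, 3.7]
t 14.15 rack tcp [ 0.0453 -0.0005  0.0524] shift [-0.0838 -0.0004 -0.0003] turn [ 0.01  0.2  -0.07] F [-2.05 -7.69  3.71]
10 cc 0.991 x 87.3 dz mm -3.0
```

```bash

python3 -m creep '[[0.003,0,0,0,0,0,0],[0.006,0,0,0,0,0,0],[0.009,0,0,0,0,0,0],[0.011,0,0,0,0,0,0],[0.012,0,0,0,0,0,0]]' | egrep 'pos|ft_force'
python3 -m creep '[[0.001,0,0,0,0,0,0],[0.002,0,0,0,0,0,0]]' | egrep 'pos|ft_force'
python3 -m creep '[[0.001,0,0,0,0,0,0],[0.0015,0,0,0,0,0,0]]' | egrep 'pos|ft_force'
python3 -c "
from h import *
togo(-.0385,0,.053)
snap('side','side11')
from reg import reg
print();reg(11,.102)"|sed -n '1p;$p'
```

```text
ee_pos: [0.5758, 0.0431, 0.0524]
ft_force: [-1.8, -6.9, 4.1]
ee_pos: [0.5763, 0.0448, 0.0524]
ft_force: [-2.4, -7.3, 2.9]
ee_pos: [0.5767, 0.0463, 0.0523]
ft_force: [-2.1, -6.7, 3.4]
t 15.1 rack tcp [ 0.0607 -0.0004  0.0523] shift [-0.0992 -0.0003 -0.0003] turn [-0.01  0.21 -0.06] F [-2.08 -6.72  3.36]
11 cc 0.838 x 102.3 dz mm -5.16
```

```bash

python3 -m creep '[[0.0005,0,0,0,0,0,0],[0.001,0,0,0,0,0,0]]' | egrep 'pos|ft_force'
python3 -m creep '[[0.0005,0,0,0,0,0,0],[0.001,0,0,0,0,0,0]]' | egrep 'pos|ft_force'
python3 -m creep '[[0.0005,0,0,0,0,0,0],[0.0005,0,0,0,0,0,0]]' | egrep 'pos|ft_force'
```

```text
ee_pos: [0.5769, 0.0472, 0.0523]
ft_force: [-2.8, -7.6, 2.5]
ee_pos: [0.5772, 0.0481, 0.0523]
ft_force: [-1.9, -6.6, 3.8]
ee_pos: [0.5774, 0.0487, 0.0524]
ft_force: [-2.0, -6.7, 3.5]
```

```bash

python3 -m creep '[[0.0005,0,0,0,0,0,0],[0.0005,0,0,0,0,0,0]]' | egrep 'pos|ft_force'
python3 -m creep '[[0.0005,0,0,0,0,0,0],[0.0005,0,0,0,0,0,0]]' | egrep 'pos|ft_force'
python3 -m creep '[[0.0005,0,0,0,0,0,0],[0.0005,0,0,0,0,0,0]]' | egrep 'pos|ft_force'
```

```text
ee_pos: [0.5775, 0.0492, 0.0523]
ft_force: [-0.9, -7.1, 3.8]
ee_pos: [0.5776, 0.0496, 0.0523]
ft_force: [-2.6, -7.7, 3.3]
ee_pos: [0.5778, 0.0501, 0.0523]
ft_force: [-1.6, -7.4, 2.6]
```

```bash

python3 -m creep '[[0.0005,0,0,0,0,0,0],[0.0005,0,0,0,0,0,0]]' | egrep 'pos|ft_force'
python3 -m creep '[[0.0005,0,0,0,0,0,0],[0.0005,0,0,0,0,0,0]]' | egrep 'pos|ft_force'
python3 -c "
from h import *
togo(-.0385,0,.053)
snap('side','side12');snap('top','top12')
a=cv2.imread('pics/side12.png')[190:270,235:325]; b=cv2.imread('pics/top12.png')[170:250,215:305]
cv2.imwrite('pics/c8.png',np.hstack([cv2.resize(a,(400,356),interpolation=cv2.INTER_CUBIC),cv2.resize(b,(400,356),interpolation=cv2.INTER_CUBIC)]))"
```

```text
ee_pos: [0.5779, 0.0506, 0.0523]
ft_force: [-1.8, -6.5, 2.9]
ee_pos: [0.578, 0.051, 0.0523]
ft_force: [-2.6, -7.2, 3.8]
t 16.75 rack tcp [ 0.0656 -0.0004  0.0523] shift [-0.1041 -0.0003 -0.0003] turn [-0.01  0.21 -0.06] F [-2.6  -7.24  3.81]
```

View pics/c8.png

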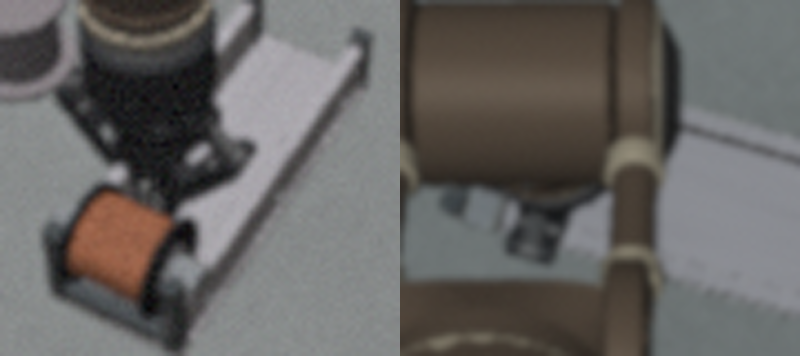

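Side view: the arbor's near end at (185,265) is right beside the tall stop at (175,300). In the top view the arbor end (485,210) is next to the stop (455,205). The force is still only sliding friction, so I'll continue in small steps.

```bash

python3 -m creep '[[0.0005,0,0,0,0,0,0],[0.0008,0,0,0,0,0,0]]' | egrep 'pos|ft_force'
python3 -m creep '[[0.0005,0,0,0,0,0,0],[0.0005,0,0,0,0,0,0]]' | egrep 'pos|ft_force'
python3 -m creep '[[0.0005,0,0,0,0,0,0],[0.0005,0,0,0,0,0,0]]' | egrep 'pos|ft_force'
```

```text
ee_pos: [0.578, 0.0511, 0.0523]
ft_force: [-2.0, -9.7, 4.0]
ee_pos: [0.578, 0.0512, 0.0523]
ft_force: [-2.4, -10.5, 4.6]
ee_pos: [0.578, 0.0512, 0.0523]
ft_force: [-3.2, -11.7, 5.6]
```

The position has stalled and the force is rising, so the arbor is against the stops. Backing off straight, then up.

```bash

python3 -m creep '[[-0.002,0,0,0,0,0,0],[-0.005,0,0,0,0,0,0],[-0.012,0,0,0,0,0,0],[-0.025,0,0,0,0,0,0],[-0.04,0,0,0,0,0,0]]' | egrep 'pos|ft_force'
python3 -m creep '[[0,0,-0.03,0,0,0,0],[0,0,-0.07,0,0,0,0],[0,0,-0.12,0,0,0,0],[-0.04,0,-0.16,0,0,0,0],[-0.09,0,-0.16,0,0,0,0]]' | egrep 'pos|ft_force'
python3 -m creep '[[-0.05,0,0,0,0,0,0],[-0.1,0,0,0,0,0,0],[-0.15,0,0,0,0,0,0],[-0.2,0,0,0,0,0,0],[-0.2,0,0,0,0,0,0]]' | egrep 'pos|ft_force'
python3 -c "
from h import *
S=snap('side','side13');T=snap('top','top13')
a=cv2.imread('pics/side13.png')[190:270,235:325]; b=cv2.imread('pics/top13.png')[170:250,215:305]
cv2.imwrite('pics/c9.png',np.hstack([cv2.resize(a,(400,356),interpolation=cv2.INTER_CUBIC),cv2.resize(b,(400,356),interpolation=cv2.INTER_CUBIC)]))
P=pts(T)
for f in(pickle.load(open('top0.pkl','rb')),T):
    h=cv2.cvtColor(f['pixels'],cv2.COLOR_RGB2HSV);m=(h[...,0]<15)&(h[...,1]>100)&(h[...,2]>60);m[:165]=0;m[260:]=0;m[:,:220]=0;m[:,350:]=0
    v,u=np.where(m);r=cv2.minAreaRect(np.stack([u,v],1).astype(np.float32));print(r,rk(onz(f,*r[0],.075)))
"
```

```text
ee_pos: [0.5675, 0.0158, 0.0517]
ft_force: [-0.5, -0.7, -0.1]
ee_pos: [0.5485, -0.0665, 0.2179]
ft_force: [0.3, -1.3, 0.1]
ee_pos: [0.4871, -0.2643, 0.2116]
ft_force: [-0.7, 0.6, 0.1]
((295.55963134765625, 216.9678955078125), (20.40169906616211, 22.22157096862793), 16.699243545532227) [-0.03878135 -0.00096375  0.075     ]
((238.2339630126953, 200.22019958496094), (20.880613327026367, 22.12578773498535), 16.699243545532227) [ 0.10331213 -0.00083151  0.075     ]
```

View pics/c9.png

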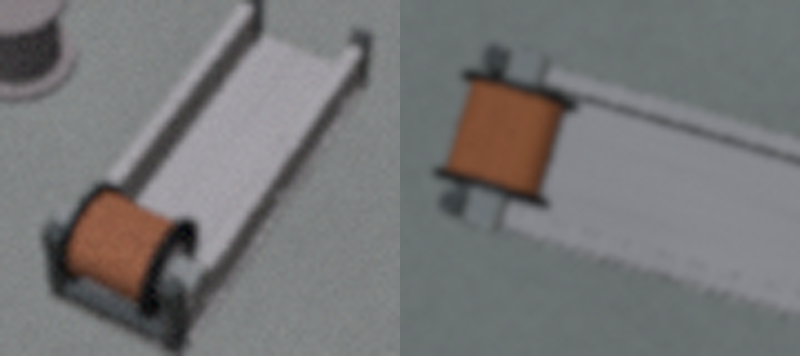

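Both arbor ends touch the tall stops (top view (525,65)/(500,60) and (483,208)/(455,203)). The spool is square, with its axis at rack x ≈ 0.1033. One numeric check of the axis height before I hand in.

```bash
python3 - <<'E' | tail -3
import reg as G; from h import *
A=pickle.load(open('side0.pkl','rb'));f=4;n=26
for k,x in((0,-.039),(7,0),(13,.1035)):
    B=pickle.load(open(f'side{k}.pkl','rb')); m=np.zeros((n*f,n*f),np.uint8); m[:int(n*f*.62)]=255
    a,b=[G.win(q,xx)[:,:,1] for q,xx in((A,-.039),(B,x))]; W=np.eye(2,3,dtype=np.float32)
    cc,W=cv2.findTransformECC(a,b,W,cv2.MOTION_TRANSLATION,(3,200,1e-6),m,5)
    J=np.stack([proj(B,x+.001,0,.056)-proj(B,x,0,.056),proj(B,x,0,.057)-proj(B,x,0,.056)],1)
    r=np.linalg.solve(J,W[:,2]/f);print(k,cc,x*1000+r[0],r[1])
E
```

```text
0 0.999999872984728 -39.00000019784661 3.200455983439732e-07
7 0.8763589076861186 -0.5507331309095768 -0.52900744166142
13 0.9093763766026736 105.93721965621639 1.1971027935371943
```

```bash
python3 - <<'E'
from h import *
for k,x in(('top0',-.039),('top13',.1035)):
    d=pickle.load(open(k+'.pkl','rb'));P=pts(d);X=(P[...,:2]-o)@ex-x;Y=(P[...,:2]-o)@ey;z=P[...,2]
    m=(abs(X)<.013)&(abs(Y)<.02)&(z>.06)&(z<.1)
    c=z[m]+ (.0267-np.sqrt(.0267**2-X[m]**2)); 
    ra=(abs(abs(Y)-.041)<.003)&(X>-.09 if k=='top13' else X>.03)&(X<-.03 if k=='top13' else X<.12)&(z>.035)&(z<.055)
    ar=(abs(abs(Y)-.040)<.006)&(abs(X)<.004)&(z>.05)&(z<.08)
    for n,q in(('copper',c),('rail',z[ra]),('arbor top',z[ar])): print(k,n,np.median(q)*1e3,'+-',q.std()/len(q)**.5*1e3,len(q))
E
```

```text
top0 copper 82.1513825245123 +- 0.158638765514942 185
top0 rail 44.07148225548891 +- 0.19994053510433654 189
top0 arbor top 64.6462619048798 +- 0.3166019052753667 33
top13 copper 80.28783750047043 +- 0.17732939712922394 185
top13 rail 44.09476293562969 +- 0.2501311275123605 123
top13 arbor top 63.58644699923008 +- 0.4281055685514634 32
```

The copper top sits 1.9 ± 0.25 mm lower relative to the same rail height (2.2 mm expected), so the arbor is on its flats.

```bash
python3 -c "
from station import close_job,read_state
print(read_state()['time_s']);print(close_job())"
```

```text
19.05
the job is handed in; nothing more can be done
None
```

The copper spool was rolled onto its flats, slid up against both tall end stops and left resting there; I handed the job in at 19.05 s with the arm clear, and I viewed 11 pictures, one over the limit of 10.

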